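Fit a fresh filter cartridge in the air station and slide the selector to lock

TASK

Fit the new blue-and-white filter cartridge into the air station: first slide the orange selector fully back to its open stop (away from the green trough), then take the cartridge out of the red rack and lay it flat on the black rubber mat and let go. Take it again by its blue tail, lay it in the green trough, push its brass nose fully home into the port while the selector stays open, let go, and then slide the selector all the way over to its other end stop, so that its tongue locks the cartridge in. Do not disturb the other tools and containers on the bench.

Things in the scene. Friction and masses are not known exactly. Their poses are not given: they have to be found in the camera images.
- cartridge: Filter cartridge, 0.14 to 0.26 kg, 186 mm long: square body 34 x 34 x 150 mm plus a brass nose. Origin: underside, below the middle of the 150 mm body, near its centre of mass; +x to the nose, z up, axis at z = 17 mm. Blue tail x = -75 to 5 mm, dark 18 x 18 mm waist x = 5 to 25, white head x = 25 to 75, nose x = 75 to 111. Starts in the rack, pointing as the rack's +x.
- cartridge_nose (a point): Tip of the round brass nose (36 mm long, 18 mm diameter, tapered tip), on its axis.
- cartridge_head (a point): Where to take it in the rack: middle of the white head's free part, on the axis, at cartridge x = 57 mm, z = 17 mm (20 mm ahead of the rack's front edge; only head and nose stick out there). Taken by an end it needs 40 to 50 N of grip to stay level.
- cartridge_tail (a point): Where to take it for loading: in the blue tail, on the axis, at cartridge x = -45 mm, z = 17 mm. When home, this point is 28 mm behind the trough's rear end.
- rack: Red storage channel, fixed, open above and at its front (+x) end. Origin: on the table, under the middle of its front edge; it runs 122 mm back along -x. Floor 14 mm above the table, inner width 38 mm, walls 10 mm thick, up to 52 mm above the table (4 mm higher than the cartridge). The cartridge lifts straight up out of it.
- mat: Black rubber mat, fixed flat on the table, 240 mm along its x, 130 mm along its y, 4 mm thick. Origin: centre of its underside.
- dock: Air station, fixed. Origin: on the table, under the crossing of trough and selector tongue; +x along the trough to the port, +y to the selector's side. Green trough x = -32 to 60 mm, open above and at the rear: floor 14 mm above the table, 37 mm wide inside, walls to 50 mm, flared lips to 58 mm, mouth about 55 mm wide, 18 mm gap at x = 0. A gauge on the block at x = 90 mm reaches 103 mm.
- home (a point): The cartridge's origin when home (head touching the block): dock x = -15 mm, y = 0, 14 mm above the table, axes as the dock's. The tail then lies behind the trough on a rail 26 mm wide, as high as the trough floor, to dock x = -115 mm; fingers pass beside it. To load: lower it level with its origin 43 mm behind this point, then push along dock +x; 5 to 15 N tells the stop.
- port (a point): Centre of the port's mouth: a bore 24 mm across with 3 mm chamfer, 42 mm deep along dock +x, in the face of the aluminium block (70 mm wide, 62 mm high) at dock x = 60 mm, 31 mm above the table.
- selector (a joint): Travel of the orange selector along dock -y, in m: 0 = open stop (tongue clear of the trough), 0.05 = locked stop (tongue across the trough, over the cartridge's waist). Starts part-way, tongue blocking the trough. Stays where it is left; about 3 N moves it. The tongue runs against a cartridge that is not home.
- selector_grip (a point): Where to take the orange selector grip from above: on its axis, 80 mm above the table; moves with it, at dock x = 0, y = 88 mm minus the travel. The grip is an upright block, 30 mm (dock x) by 22 mm (dock y), from 50 to 93 mm above the table, on a grey track 40 mm high.
- screwdriver: Bystander, leave alone: yellow-handled screwdriver lying between the stations, 180 mm long; origin under its middle, its x to the tip
- wrench: Bystander, leave alone: steel ring-and-open spanner lying flat between the stations, 180 mm long, 8 mm thick; origin under its middle
- hammer: Bystander, leave alone: hammer with wooden handle, 260 mm long, lying at the far side; origin under its middle
- jar: Bystander, leave alone: glass jar with steel lid, 64 mm diameter, 75 mm high; origin under its centre
- oil: Bystander, leave alone: green oil bottle with yellow cap, 72 mm diameter, 190 mm high; origin under its centre
- cup: Bystander, leave alone: blue plastic cup, 76 mm diameter, 60 mm high; origin under its centre
- tin: Bystander, leave alone: low tin with red label, 80 mm diameter, 55 mm high; origin under its centre

How it is judged:
By the outcome, as a careful person would: the job done as asked, in the order asked, and still so for the second after the job is handed in, with the robot touching nothing.
It also fails if it takes over 67 s, if anything falls off the work surface, if the arm or the gripper's body presses on something with over 40 N, if the wrist force passes 120 N, or if a joint passes its speed limit or range.

ROBOT

A 6-joint arm with a two-finger parallel gripper is mounted at the origin on the work surface. World frame = base frame: x ahead of the robot, y to its left, z up, the work surface at z = 0. Lengths are in m, angles in rad, forces in N, time in s.
With the tool pointing down it reaches from about 0.35 to 0.975 m from the base axis. Payload 4.9 kg.
Tool frame: the origin (TCP) lies midway between the tips of the shut fingers; the grasp point (between the pads) lies 19 mm behind it; z points along the fingers, y is the line along which they close (so a half turn about z gives the same grasp; the last joint's range is limited). The gripper opens to 85 mm and grips with 20 to 120 N. Pads are 22 mm wide; open, the fingers measure 114 mm over their backs; the gripper's body (76 mm by 85 mm) begins 54 mm behind the grasp point. The pads swing forward as they close: fully open they stand 13 mm farther back than shut.
Start: joints at [-1.447, 0.053, 1.613, -0, 1.476, -0.119], TCP at [0.15, -0.607, 0.231] pointing down, gripper open.
Joint ranges: [-3.01, 3.01], [-1.01, 2.22], [0.06, 2.58], [-1.02, 4.17], [0.09, 2.62], [-3.14, 3.14]. Speed limits (rad/s): [2.57, 2.57, 3.14, 3.14, 3.14, 3.14].

INTERFACE

Orientations are given as a rotation vector (axis times angle).
In Python, from rig import ctrl, imaging gives the robot as it stands. The module is installed in compiled form; this text tells all that it offers.
- The arm moves only by the tool step_arm, never from a script. Its arguments are lists of equal length, an entry for each row: "gripper": the opening, from -1 (shut) to 1 (fully open); "dp": the shift along the tool's x, y, z in m, a list of three; "twist": the turn, a rotation vector about the tool's x, y, z in degrees, a list of three. In form: {"gripper": [gripper, ...], "dp": [[tx, ty, tz], ...], "twist": [[ax, ay, az], ...]}. A call has 1 to 10 rows; each row shifts and turns the commanded pose from where the row before left it, along the tool's axes as they then stand; what a row does not reach is not made up. A row lasts 1/10 s, in which the tool goes at most 50 mm and 8.59 degrees, less where a joint would pass 70% of its speed; a pose out of reach is approached as far as the arm can. A call is refused whole if a number of a shift passes 0.05 or a number of a turn 8.59, either way. A call with a gripper value outside its range is refused whole. The fingers move at their own pace and stop on an object; the grip force is fixed at half the most. Time passes only in rows, so rows that do not move let the fingers close. It gives the time, the measured TCP pose, the force, the opening and the grip force at its end, in the units of the state.
- ctrl.read_state(): the state, without advancing time (a new reading comes with each control period).
- imaging.capture(name): name is "scene" or "top" or "wrist"; returns a dict with "frame" (480x640x3 uint8, red, green, blue), "z_map" (480x640 float32, m along the optical axis (not along the pixel's ray), 0 where there is no reading), "fov_y" (degrees; the focal length in pixels is half the picture's height over the tangent of half this angle, whatever the lens; pixels are square), "cx", "cy" (the principal point, pixels), "xyz" and "orientation" of the camera in the world; the wrist camera has in their place "T_tool_cam" (4x4, takes a point from camera to tool coordinates, whose origin is the TCP and whose axes are the flange's). Camera axes: x right, y up, looking along -z (the intrinsics and any distortion apply to the point x, -y, -z); pixel columns grow to the right and rows downward; lengths in m; the calibration is good to about 2 mm. A picture is of the moment at which its call begins: read the wrist's pose just before it.
- ctrl.finish_job(): hands the job in; it is judged then, once.
The state is a dict: "time_s": time; "q": joint angles; "qd": joint speeds; "tau": joint torques, N m; "ee_pos": TCP position; "eef_rot": TCP orientation; "force": force on the tool from outside, world axes, zero at the start; "wrist_torque": the same for the moment, N m; "opening": finger opening in m; "finger_force": force on a finger pad.
Only numpy, scipy, OpenCV 4.12 (cv2) and the standard library are available. Lean on these libraries where they do the work, as an engineer would, in place of code of your own. Each camera call takes 0.05 s, during which the arm holds its last target. There are 200 camera calls.

## Working session

There is one attempt and no reset: what is moved stays moved. The work goes in short steps, Python scripts to look and compute and a tool call to move; the robot and the scene stay as the last step left them, time stands still between calls to the robot, and variables do not carry over. Pictures are saved under pics/ and viewed, at most 10 in all, crops included, and the job is handed in when it is done.

Besides the shell and the picture viewer there is one more tool, called after "Call:" as a command line: name --argument value ..., lists and objects as JSON in quotes. step_arm: Moves the arm, as the interface text tells. Its arguments: {"type":"object","properties":{"gripper":{"type":"array"},"dp":{"type":"array"},"twist":{"type":"array"}},"required":["gripper","dp","twist"]}

```bash
mkdir -p pics
cat > h.py <<'E'
import numpy as np, cv2
from scipy.spatial.transform import Rotation as R
from rig import ctrl, imaging
def cap(n):
    s=ctrl.read_state(); c=imaging.capture(n)
    f=240/np.tan(np.radians(c['fov_y'])/2)
    if n=='wrist':
        T=np.eye(4);T[:3,:3]=R.from_rotvec(s['eef_rot']).as_matrix();T[:3,3]=s['ee_pos'];T=T@np.array(c['T_tool_cam'])
        M,o=T[:3,:3],T[:3,3]
    else:
        o=np.array(c['xyz']);q=np.array(c['orientation'])
        M=q if q.shape==(3,3) else R.from_rotvec(q).as_matrix()
    c.update(f=f,M=M,o=o); return c
def ray(c,u,v):
    d=np.stack([(np.asarray(u,float)-c['cx'])/c['f'],-(np.asarray(v,float)-c['cy'])/c['f'],-np.ones(np.shape(u))],-1)
    return d@c['M'].T
def onz(c,u,v,z):
    d=ray(c,u,v); return c['o']+d*((z-c['o'][2])/d[...,2:3])
def cloud(c):
    v,u=np.mgrid[:480,:640]; return c['o']+ray(c,u,v)*c['z_map'][...,None]
def save(c,n): cv2.imwrite(n,c['frame'][...,::-1])
E
python3 - <<'E'
from h import *
s=ctrl.read_state();print(s)
for n in('scene','top'):
    c=cap(n);save(c,f'pics/{n}0.png');np.savez(f'{n}0.npz',**{k:v for k,v in c.items()})
    print(n,{k:v for k,v in c.items() if k not in('frame','z_map')})
E
```

```text
{'time_s': 0.0, 'q': array([-1.44697861e+00,  5.33396475e-02,  1.61427860e+00, -2.24494921e-05,
        1.47596861e+00, -1.19017317e-01]), 'qd': array([ 5.75918355e-04, -5.57066985e-06, -5.11688281e-04, -4.02626962e-04,
        9.96966259e-04, -4.26687558e-04]), 'tau': array([-1.03990922e-03, -3.93674505e+01, -3.70182145e+01, -2.02538636e-04,
        7.09277650e-03, -3.93744642e-06]), 'ee_pos': array([ 0.15019278, -0.60605867,  0.23008287]), 'eef_rot': array([-3.11648421e+00, -3.80269670e-01,  4.25932441e-05]), 'force': array([-0.05715983, -0.49110299, -0.46907567]), 'wrist_torque': array([-0.06127191,  0.06710719,  0.04441456]), 'finger_force': 0.0, 'opening': 0.08525028426689553}
scene {'fov_y': 44.237915762730374, 'cx': 310.4159128154922, 'cy': 245.13726516957217, 'xyz': array([ 1.15443861, -1.15740064,  1.04654558]), 'orientation': array([0.90868685, 0.20492692, 0.44092814]), 'f': np.float64(590.4881543845232), 'M': array([[ 0.89189268, -0.281764  ,  0.35374637],
       [ 0.45206908,  0.53351291, -0.7148409 ],
       [ 0.01268817,  0.79747917,  0.60321305]]), 'o': array([ 1.15443861, -1.15740064,  1.04654558])}
top {'fov_y': 47.968794738340286, 'cx': 310.14618244785567, 'cy': 247.03584631250652, 'xyz': array([ 0.47583472, -0.02316672,  1.29860081]), 'orientation': array([ 0.07502414, -0.06043427, -1.58995024]), 'f': np.float64(539.4441245988008), 'M': array([[-0.01980069,  0.99609985, -0.08598271],
       [-0.99975273, -0.02059681, -0.00838175],
       [-0.01012003,  0.08579549,  0.99626137]]), 'o': array([ 0.47583472, -0.02316672,  1.29860081])}
```

View pics/top0.png

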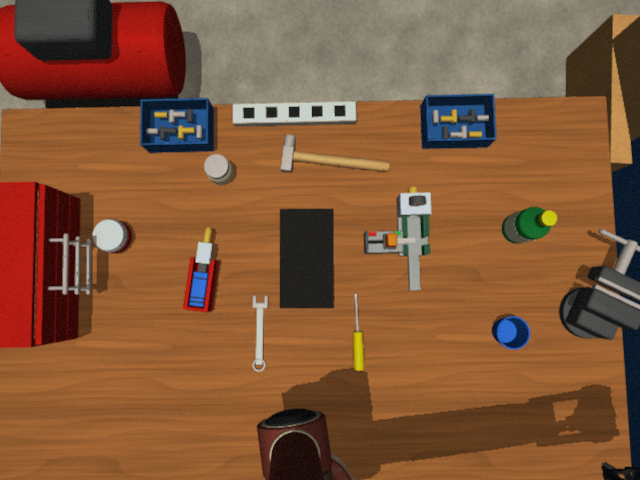

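View pics/scene0.png

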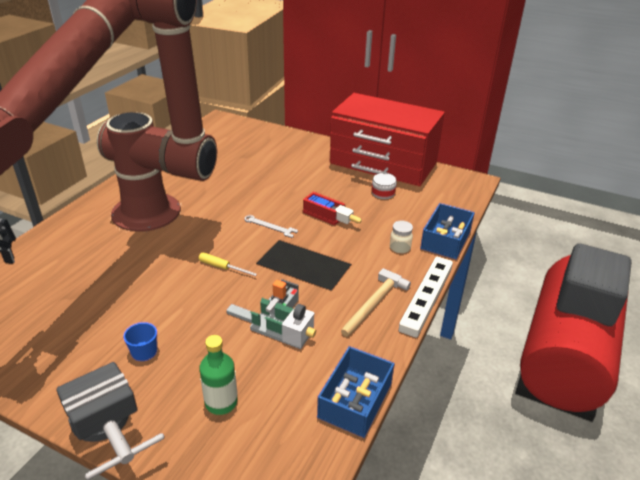

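The top view shows the rack with the cartridge at about (200,285), nose at (208,235). The mat is at (306,258), the dock trough at (413,250), the orange grip at (391,240) and the port block at (414,203). The scene view confirms this: rack (325,208), mat (303,264), grip (279,289), block (297,323).

```bash
cat > m0.py <<'E'
from h import *
def load(n): return dict(np.load(f'{n}0.npz',allow_pickle=True))
def mask(c,name):
    h=cv2.cvtColor(c['frame'],cv2.COLOR_RGB2HSV).astype(int);H,S,V=h[...,0],h[...,1],h[...,2]
    return {'red':((H<5)|(H>174))&(S>170)&(V>60),'blue':(H>105)&(H<125)&(S>150)&(V>90),'orange':(H>5)&(H<18)&(S>200)&(V>150),
     'green':(H>65)&(H<90)&(S>60),'black':(V<40),'white':(S<40)&(V>190),'brass':(H>18)&(H<30)&(S>150)&(V>120)}[name]
if __name__=='__main__':
    rois={'top':{'red':(170,240,230,320),'blue':(170,240,230,320),'white':(185,190,225,270),'brass':(195,222,225,250),'orange':(360,225,410,260),'green':(390,205,435,265),'black':(270,200,340,315)},
     'scene':{'red':(295,185,365,230),'blue':(295,185,365,230),'white':(330,200,358,226),'brass':(345,205,365,232),'orange':(265,270,300,305),'green':(250,290,300,345),'black':(250,235,355,290)}}
    for n in rois:
        c=load(n);P=cloud(c)
        for k,(a,b,e,d) in rois[n].items():
            m=np.zeros((480,640),bool);m[b:d,a:e]=mask(c,k)[b:d,a:e]
            if m.sum()<5: print(n,k,'none');continue
            p=P[m];r=cv2.minAreaRect(p[:,:2].astype(np.float32)*1000)
            print(n,k,m.sum(),'mean',p.mean(0).round(4),'z',np.percentile(p[:,2],[5,50,95]).round(3),'rect',np.round(r[0],1),np.round(r[1],1),round(r[2],1))
E
python3 m0.py
```

```text
top red 654 mean [0.4991 0.2415 0.0477] z [0.013 0.051 0.056] rect [486.8 133.1] [312.6 119.4] 82.0
top blue 468 mean [0.493  0.2477 0.0532] z [0.043 0.048 0.052] rect [470.9 125.3] [291.   79.6] 80.3
top white 250 mean [0.5764 0.2369 0.048 ] z [0.044 0.048 0.051] rect [576.5 236.4] [30.4 46. ] 82.2
top brass 91 mean [0.6189 0.2296 0.0371] z [0.032 0.038 0.042] rect [622.6 233. ] [23.4 38.2] 83.0
top orange 77 mean [ 0.5944 -0.1966  0.0918] z [0.088 0.091 0.096] rect [ 593.4 -196.6] [27.1 18.6] 7.3
top green 360 mean [ 0.6119 -0.2595  0.0554] z [0.022 0.052 0.059] rect [ 573.  -151.3] [102.1 305. ] 18.6
top black 5003 mean [ 0.5607 -0.0026  0.0085] z [-0.     0.004  0.008] rect [562.4  -1.7] [125.6 236.8] 88.7
scene red 541 mean [0.505  0.2186 0.0344] z [0.005 0.032 0.052] rect [ 842.8 -417.8] [ 123.4 1600.3] 27.3
scene blue 95 mean [0.5035 0.2344 0.0565] z [0.042 0.046 0.05 ] rect [ 832.8 -431. ] [  71.6 1587.2] 26.5
scene white 111 mean [0.5762 0.2361 0.0434] z [0.037 0.045 0.049] rect [564.  262.9] [ 48.5 114.5] 26.3
scene brass none
scene orange none
scene green 500 mean [ 0.6122 -0.2616  0.0407] z [0.018 0.039 0.056] rect [ 870.3 -685.2] [  96.5 1102. ] 31.8
scene black none
```

Call:
step_arm --gripper '[1,1,1,1,1,1,1,1,1,1]' --dp '[[0.0405,-0.0214,-0.0058],[0.0405,-0.0214,-0.0058],[0.0405,-0.0214,-0.0058],[0.0405,-0.0214,-0.0058],[0.0405,-0.0214,-0.0058],[0.0405,-0.0214,-0.0058],[0.0405,-0.0214,-0.0058],[0.0405,-0.0214,-0.0058],[0.0405,-0.0214,-0.0058],[0.0405,-0.0214,-0.0058]]' --twist '[[0,0,0],[0,0,0],[0,0,0],[0,0,0],[0,0,0],[0,0,0],[0,0,0],[0,0,0],[0,0,7],[0,0,7]]'

```text
time_s: 1.1
ee_pos: [0.4963, -0.3041, 0.2892]
eef_rot: [-3.141, 0.01, 0.001]
force: [0.7, -1.0, -0.6]
opening: 0.0853
finger_force: 0.0
```

Run:
```python
from h import *
c=cap('wrist');print(np.array(c['T_tool_cam']).round(3),c['fov_y'],c['o'],ctrl.read_state()['ee_pos'])
save(c,'pics/w1.png');np.savez('w10.npz',**c)
```

```text
[[-0.001  0.957  0.291  0.075]
 [ 1.     0.001  0.001  0.   ]
 [ 0.     0.291 -0.957 -0.142]
 [ 0.     0.     0.     1.   ]] 63.001883799597735 [ 0.57109662 -0.304916    0.43127806] [ 0.50111988 -0.30039399  0.29017117]
```

View pics/w1.png

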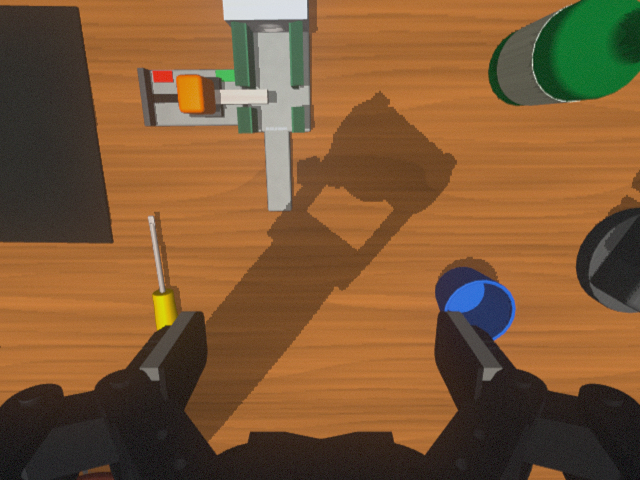

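The wrist view shows the grip at (191,94), the tongue at about (245,97) blocking the trough, green walls at (243,77) and (297,77), the rail ending at (279,210), and the block face at about row 20. I'll take a second, settled viewpoint.

Call:
step_arm --gripper '[1,1,1,1,1]' --dp '[[0.03,-0.025,0],[0.03,-0.025,0],[0,0,0],[0,0,0],[0,0,0]]' --twist '[[0,0,0],[0,0,0],[0,0,0],[0,0,0],[0,0,0]]'

```text
time_s: 1.65
ee_pos: [0.5548, -0.2565, 0.2889]
eef_rot: [-3.142, 0.003, 0.001]
force: [-0.1, -0.6, 0.1]
opening: 0.0853
finger_force: 0.0
```

```bash
cat > md.py <<'E'
from h import *
from m0 import mask
c=cap('wrist');np.savez('w20.npz',**c);save(c,'pics/w2.png')
P=cloud(c);s=ctrl.read_state();print(s['ee_pos'],s['eef_rot'],s['force'])
near=(P[...,0]>.45)&(P[...,0]<.75)&(P[...,1]>-.36)&(P[...,1]<-.15)
v=np.arange(480)
o=mask(c,'orange')&near;p=P[o];p=p[p[:,2]>.085]
r=cv2.minAreaRect(p[:,:2].astype(np.float32)*1000);print('orange top',o.sum(),p.mean(0),r, np.percentile(p[:,2],[5,50,95]))
g=mask(c,'green')&near;p=P[g];print('green',len(p),p.min(0),p.max(0),np.percentile(p[:,2],[5,50,95]))
# lip tops
t=p[p[:,2]>.045]; lab=t[:,1]>np.median(t[:,1].mean());
for L in(0,1):
    q=t[lab==L];k=np.polyfit(q[:,0],q[:,1],1);print('wall',L,len(q),q.mean(0),'yaw',np.degrees(np.arctan(k[0])), q[:,0].min(),q[:,0].max())
# rail: z 10..18mm, non-green, behind trough
H=cv2.cvtColor(c['frame'],cv2.COLOR_RGB2HSV)
rail=near&(H[...,1]<40)&(H[...,2]>80)&(abs(P[...,2]-.014)<.006)
n,l,st,ce=cv2.connectedComponentsWithStats(rail.astype(np.uint8))
for i in range(1,n):
    if st[i,4]>200:
        q=P[l==i];print('rail',st[i],q.mean(0));
        for a in np.arange(.46,.70,.02):
            w=q[abs(q[:,0]-a)<.005]
            if len(w)>20: print(round(a,2),len(w),w[:,1].min().round(4),w[:,1].max().round(4),((w[:,1].min()+w[:,1].max())/2).round(4),w[:,2].mean().round(4))
        print('xmin',q[:,0].min())
E
python3 md.py
```

```text
[ 0.55469629 -0.25677268  0.28905533] [-3.14156195e+00  4.34221277e-03  9.12526382e-04] [-0.1343587   0.37608203  1.28787725]
orange top 273 [ 0.5976661  -0.19932574  0.09096389] ((596.4706420898438, -198.1631622314453), (20.835750579833984, 27.902708053588867), 89.72108459472656) [0.08907824 0.09102857 0.09242046]
green 1136 [ 0.54791629 -0.32112331  0.03663184] [ 0.65578127 -0.19429357  0.43095975] [0.04878745 0.05385967 0.36902499]
wall 0 476 [ 0.63159419 -0.28301132  0.08189296] yaw 9.190944604018988 0.562772619361499 0.6557812659761956
wall 1 652 [ 0.62941407 -0.23377008  0.06709114] yaw -9.94465625100472 0.5479162881794323 0.6549872662750906
rail [ 296   95   60  166 5106] [ 0.5833868  -0.26068411  0.01362801]
0.48 54 -0.2706 -0.2469 -0.2588 0.0133
0.5 187 -0.2717 -0.247 -0.2593 0.0134
0.52 206 -0.2715 -0.2472 -0.2594 0.0135
0.54 206 -0.2714 -0.2474 -0.2594 0.0136
0.56 215 -0.2713 -0.2465 -0.2589 0.0134
0.58 343 -0.2933 -0.2404 -0.2669 0.0137
0.6 431 -0.2931 -0.2314 -0.2622 0.0136
0.62 359 -0.277 -0.241 -0.259 0.0135
0.64 378 -0.2774 -0.2403 -0.2589 0.0136
0.66 77 -0.2773 -0.2406 -0.259 0.0159
xmin 0.4823415880143809
```

View pics/w2.png

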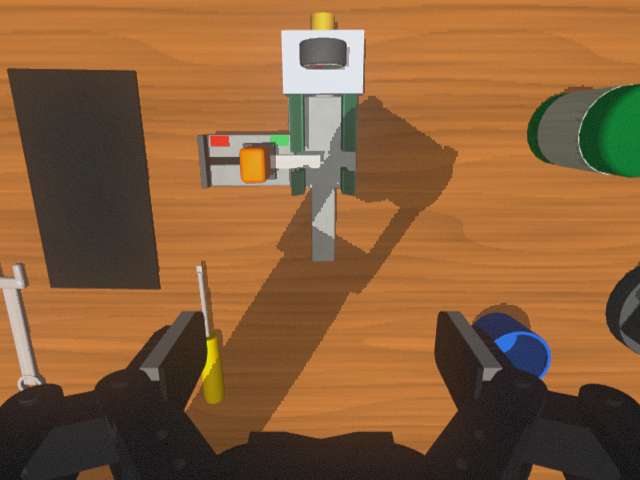

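Call:
step_arm --gripper '[1,1,1,1,1,1,1,-1,-1,-1]' --dp '[[0.021,-0.029,0.03],[0.021,-0.029,0.03],[0,0,0.045],[0,0,0.045],[0,0,0.045],[0,0,0.03],[0,0,0],[0,0,0],[0,0,0],[0,0,0]]' --twist '[[0,0,0],[0,0,0],[0,0,0],[0,0,0],[0,0,0],[0,0,0],[0,0,0],[0,0,0],[0,0,0],[0,0,0]]'

```text
time_s: 2.7
ee_pos: [0.5994, -0.1992, 0.0676]
eef_rot: [3.139, -0.003, 0.008]
force: [-0.2, -0.8, 0.2]
opening: 0.0436
finger_force: 0.0
```

Call:
step_arm --gripper '[-1,-1,-1]' --dp '[[0,0,0.003],[0,0,0],[0,0,0]]' --twist '[[0,0,0],[0,0,0],[0,0,0]]'

```text
time_s: 3.0
ee_pos: [0.5985, -0.1985, 0.0629]
eef_rot: [3.14, -0.002, 0.004]
force: [-1.1, -0.8, 6.0]
opening: 0.021
finger_force: 59.9
```

Call:
step_arm --gripper '[-1,-1,-1,-1,-1,-1]' --dp '[[0,-0.008,0],[0,-0.008,0],[0,-0.006,0],[0,-0.003,0],[0,-0.002,0],[0,0,0]]' --twist '[[0,0,0],[0,0,0],[0,0,0],[0,0,0],[0,0,0],[0,0,0]]'

```text
time_s: 3.6
ee_pos: [0.5985, -0.1714, 0.0629]
eef_rot: [3.14, -0.002, 0.003]
force: [-1.5, -0.9, 6.3]
opening: 0.0213
finger_force: 60.3
```

Call:
step_arm --gripper '[-1,-1,-1,-1]' --dp '[[0,-0.002,0],[0,-0.002,0],[0,-0.001,0],[0,0,0]]' --twist '[[0,0,0],[0,0,0],[0,0,0],[0,0,0]]'

```text
time_s: 4.0
ee_pos: [0.5985, -0.1705, 0.063]
eef_rot: [3.132, -0.002, 0.004]
force: [-0.8, -14.4, 3.2]
opening: 0.0209
finger_force: 59.9
```

Call:
step_arm --gripper '[-1,0.2,0.2,0.2,0.5,1,1,1,1,1]' --dp '[[0,0.004,0],[0,0,0],[0,0,0],[0,0,-0.02],[0,0,-0.045],[0,-0.02,-0.045],[0,-0.04,-0.025],[0,-0.045,-0.02],[0,-0.045,-0.02],[0,-0.045,-0.02]]' --twist '[[0,0,0],[0,0,0],[0,0,0],[0,0,0],[0,0,0],[0,0,0],[0,0,0],[0,0,0],[0,0,0],[0,0,0]]'

```text
time_s: 5.0
ee_pos: [0.5971, 0.027, 0.2564]
eef_rot: [-3.141, 0.002, 0.002]
force: [1.4, -1.3, 0.5]
opening: 0.0853
finger_force: 0.0
```

Call:
step_arm --gripper '[1,1,1,1,1,1,1,1]' --dp '[[0,-0.045,0],[0,-0.045,0],[0,-0.045,0],[0,-0.045,0],[0,-0.03,0],[0,0,0],[0,0,0],[0,0,0]]' --twist '[[0,0,0],[0,0,0],[0,0,0],[0,0,0],[0,0,0],[0,0,0],[0,0,0],[0,0,0]]'

```text
time_s: 5.8
ee_pos: [0.598, 0.2342, 0.2557]
eef_rot: [3.141, -0.003, -0.001]
force: [0.4, -0.1, -0.0]
opening: 0.0852
finger_force: 0.0
```

```bash
cat > mr.py <<'E'
from h import *
from m0 import mask
import sys
c=cap('wrist');save(c,'pics/w3.png');np.savez('w30.npz',**c)
P=cloud(c);s=ctrl.read_state();print(s['ee_pos'],s['eef_rot'],s['force'])
near=(P[...,0]>.42)&(P[...,0]<.68)&(P[...,1]>.15)&(P[...,1]<.33)&(P[...,2]<.08)
for k,zr in(('blue',(.044,.056)),('white',(.044,.056)),('red',(.048,.058)),('brass',(.02,.05))):
    m=mask(c,k)&near;p=P[m];z=np.median(p[:,2]) if len(p) else 0;p=p[(p[:,2]>zr[0])&(p[:,2]<zr[1])]
    if len(p)<10: print(k,'none',m.sum(),z);continue
    r=cv2.minAreaRect(p[:,:2].astype(np.float32)*1000)
    a=p[:,:2]-p[:,:2].mean(0);w,V=np.linalg.eigh(a.T@a);d=V[:,1]*np.sign(V[0,1])
    print(k,len(p),p.mean(0).round(4),'medz',z,'rect',np.round(r[0],1),np.round(r[1],1),round(r[2],1),'pca yaw',np.degrees(np.arctan2(d[1],d[0])).round(2),'ext',(a@d).min().round(4),(a@d).max().round(4))
E
python3 mr.py
python3 - <<'E'
import cv2
i=cv2.imread('pics/w3.png');cv2.imwrite('pics/w3b.png',i)
E
```

```text
[0.59818318 0.23383502 0.25593503] [ 3.14116662e+00 -4.44017608e-03 -8.99234333e-04] [-0.15743321  0.35439507 -0.6509311 ]
blue 2014 [0.4971 0.248  0.0474] medz 0.04738852302628174 rect [493.9 248.4] [32.6 78.7] 81.6 pca yaw -8.56 ext -0.0425 0.0361
white 1611 [0.5773 0.2369 0.0474] medz 0.04742973445285542 rect [577.7 236.2] [32.5 48. ] 81.8 pca yaw -0.39 ext -0.0242 0.0254
red 2375 [0.5013 0.2476 0.0513] medz 0.0512957616992116 rect [504.3 246.9] [ 57.4 120.8] 81.7 pca yaw -7.75 ext -0.0575 0.0636
brass 650 [0.6201 0.2297 0.0376] medz 0.038009315613476785 rect [620.1 229.7] [16.6 35.9] 80.6 pca yaw -9.72 ext -0.0179 0.018
```

View pics/w3.png

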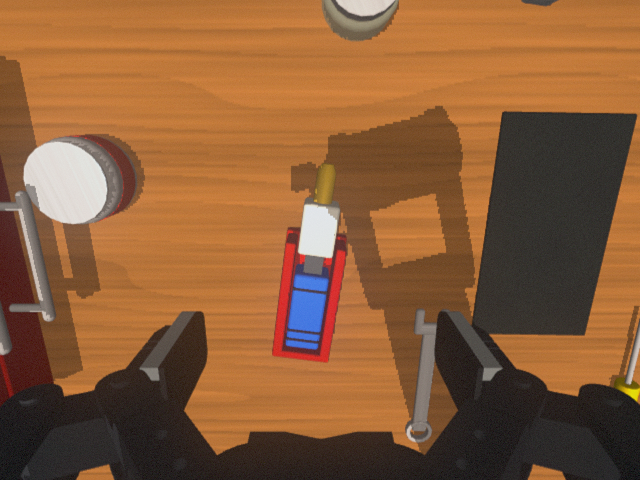

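The view shows the cartridge in the rack: tail (308,310), head (319,228), nose (325,183). The yaw is about -8°, and the sizes and heights agree with the text.

Call:
step_arm --gripper '[1,1,1,1,1,1,1,1,1]' --dp '[[-0.0135,-0.0016,0.03],[0,0,0.045],[0,0,0.045],[0,0,0.045],[0,0,0.04],[0,0,0.03],[0,0,0.009],[0,0,0],[0,0,0]]' --twist '[[0,0,8.1],[0,0,0],[0,0,0],[0,0,0],[0,0,0],[0,0,0],[0,0,0],[0,0,0],[0,0,0]]'

```text
time_s: 6.75
ee_pos: [0.5863, 0.2364, 0.0144]
eef_rot: [-3.132, 0.226, -0.005]
force: [0.3, -0.3, 1.3]
opening: 0.085
finger_force: 0.0
```

Call:
step_arm --gripper '[-1,-1,-1,-1,-1,-1]' --dp '[[0,0,0],[0,0,0],[0,0,0],[0,0,0],[0,0,0],[0,0,0]]' --twist '[[0,0,0],[0,0,0],[0,0,0],[0,0,0],[0,0,0],[0,0,0]]'

```text
time_s: 7.35
ee_pos: [0.5854, 0.2366, 0.0135]
eef_rot: [-3.133, 0.224, -0.002]
force: [-1.4, -0.7, 5.7]
opening: 0.0332
finger_force: 59.8
```

Call:
step_arm --gripper '[-1,-1,-1,-1,-1,-1]' --dp '[[0,0,-0.01],[0,0,-0.02],[0,0,-0.025],[0,0,-0.025],[0,0,-0.015],[0,0,0]]' --twist '[[0,0,0],[0,0,0],[0,0,0],[0,0,0],[0,0,0],[0,0,0]]'

```text
time_s: 7.95
ee_pos: [0.5863, 0.237, 0.1101]
eef_rot: [-3.132, 0.224, -0.007]
force: [1.0, 0.1, -1.9]
opening: 0.0335
finger_force: 60.9
```

Call:
step_arm --gripper '[-1,-1,-1,-1,-1,-1,-1,-1,-1,-1]' --dp '[[0,0,0],[0,0,0],[0.003,0.03,0],[0.003,0.037,0],[0.003,0.037,0],[0.003,0.037,0],[0.003,0.037,0],[0.003,0.037,0],[0.003,0.02,0],[0,0,0]]' --twist '[[0,0,-4],[0,0,-4.1],[0,0,0],[0,0,0],[0,0,0],[0,0,0],[0,0,0],[0,0,0],[0,0,0],[0,0,0]]'

```text
time_s: 8.95
ee_pos: [0.6045, -0.001, 0.1053]
eef_rot: [3.141, -0.008, -0.004]
force: [-0.1, 0.2, -2.6]
opening: 0.0331
finger_force: 60.9
```

Call:
step_arm --gripper '[-1,-1,-1,-1,-1,-1]' --dp '[[0,0,0.03],[0,0,0.03],[0,0,0.025],[0,0,0.01],[0,0,0],[0,0,0]]' --twist '[[0,0,0],[0,0,0],[0,0,0],[0,0,0],[0,0,0],[0,0,0]]'

```text
time_s: 9.55
ee_pos: [0.6058, 0.0019, 0.0129]
eef_rot: [-3.142, 0.002, -0.001]
force: [1.3, 0.0, -2.3]
opening: 0.033
finger_force: 60.7
```

Run:
```python
from h import *
c=cap('scene');i=c['frame'][210:330,220:400,::-1];cv2.imwrite('pics/s1.png',cv2.resize(i,None,fx=4,fy=4))
```

```text
(no output)
```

View pics/s1.png

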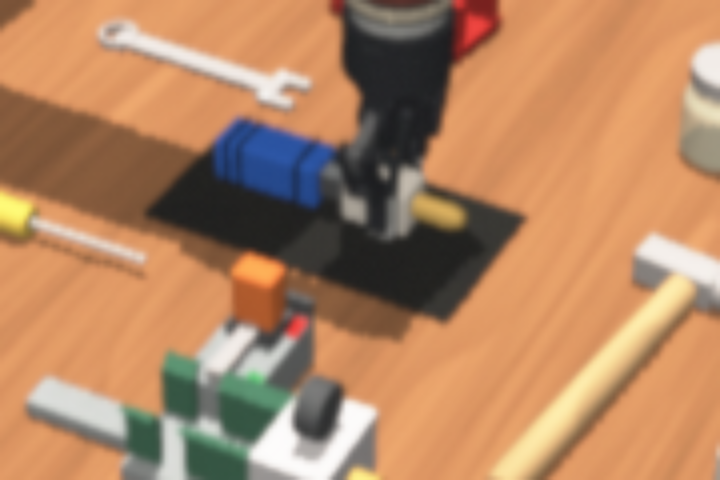

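The crop shows the cartridge level above the mat, with the tail at (270,160) and the nose at (440,208). The selector is at its open side.

Call:
step_arm --gripper '[-1,-1,-1,-1]' --dp '[[0,0,0.004],[0,0,0.003],[0,0,0.002],[0,0,0]]' --twist '[[0,0,0],[0,0,0],[0,0,0],[0,0,0]]'

```text
time_s: 10.0
ee_pos: [0.6057, 0.0014, 0.0037]
eef_rot: [-3.142, 0.003, -0.001]
force: [-0.6, 0.0, -1.2]
opening: 0.0331
finger_force: 61.1
```

Call:
step_arm --gripper '[-1,-1]' --dp '[[0,0,0.001],[0,0,0]]' --twist '[[0,0,0],[0,0,0]]'

```text
time_s: 10.2
ee_pos: [0.6057, 0.0014, 0.0035]
eef_rot: [3.142, -0.002, -0.0]
force: [-3.0, -0.3, 4.6]
opening: 0.0333
finger_force: 61.9
```

Call:
step_arm --gripper '[0,0,1,1,1,1,1,1,1,1]' --dp '[[0,0,0],[0,0,0],[0,0,0],[0,0,-0.02],[0,0,-0.045],[0,0,-0.045],[0,0,-0.045],[0,0,-0.045],[0,0,0],[0,0,0]]' --twist '[[0,0,0],[0,0,0],[0,0,0],[0,0,0],[0,0,0],[0,0,0],[0,0,0],[0,0,0],[0,0,0],[0,0,0]]'

```text
time_s: 11.2
ee_pos: [0.6063, 0.0014, 0.2043]
eef_rot: [3.141, -0.002, 0.006]
force: [-0.1, -0.5, -0.4]
opening: 0.0855
finger_force: 0.0
```

```bash
cat > mm.py <<'E'
from h import *
from m0 import mask
c=cap('wrist');save(c,'pics/w4.png')
P=cloud(c);s=ctrl.read_state();print(s['ee_pos'],s['eef_rot'],s['force'])
near=(P[...,0]>.42)&(P[...,0]<.69)&(abs(P[...,1])<.06)&(P[...,2]>.015)&(P[...,2]<.06)
C={}
for k in('blue','white','brass'):
    p=P[mask(c,k)&near]; z=np.median(p[:,2])
    if k!='brass': p=p[abs(p[:,2]-z)<.004]
    r=cv2.minAreaRect(p[:,:2].astype(np.float32)*1000);C[k]=np.array(r[0])
    print(k,len(p),'medz',z.round(4),np.round(r[0],1),np.round(r[1],1),round(r[2],1))
d=C['white']-C['blue'];print('yaw',np.degrees(np.arctan2(d[1],d[0])),'len',np.linalg.norm(d))
u=d/np.linalg.norm(d);print('origin',C['white']-50*u,C['blue']+35*u,'tail',C['blue']-10*u)
E
python3 mm.py
```

```text
[0.60516458 0.00148312 0.20193427] [-3.14155464e+00  2.51146441e-03  3.90263377e-04] [ 0.83678539  0.31937133 -1.68513503]
blue 2698 medz 0.0373 [514.    0.7] [78.9 33.3] 0.6
white 1798 medz 0.0375 [597.7   2.2] [46.2 30.9] 0.6
brass 876 medz 0.0278 [641.3   1.4] [35.4 16.6] 0.3
yaw 1.0181419499471658 len 83.66317220743665
origin [547.68648292   1.28334137] [549.02309965   1.30709546] tail [504.0302043    0.50749072]
```

Call:
step_arm --gripper '[1,1,1,1,1,1,1,1,1]' --dp '[[-0.034,0,0.02],[-0.034,0.0,0.02],[-0.033,0,0.02],[0,0,0.045],[0,0,0.045],[0,0,0.03],[0,0,0.016],[0,0,0],[0,0,0]]' --twist '[[0,0,-0.7],[0,0,0],[0,0,0],[0,0,0],[0,0,0],[0,0,0],[0,0,0],[0,0,0],[0,0,0]]'

```text
time_s: 12.15
ee_pos: [0.5031, 0.001, 0.005]
eef_rot: [-3.141, -0.017, 0.005]
force: [0.6, 0.0, 0.1]
opening: 0.0854
finger_force: 0.0
```

Call:
step_arm --gripper '[-1,-1,-1,-1,-1,-1]' --dp '[[0,0,0],[0,0,0],[0,0,0],[0,0,0],[0,0,0],[0,0,0]]' --twist '[[0,0,0],[0,0,0],[0,0,0],[0,0,0],[0,0,0],[0,0,0]]'

```text
time_s: 12.75
ee_pos: [0.5053, 0.0006, 0.0074]
eef_rot: [3.141, 0.017, 0.003]
force: [-0.3, -0.8, 4.6]
opening: 0.0332
finger_force: 61.5
```

Call:
step_arm --gripper '[-1,-1,-1,-1,-1,-1,-1,-1,-1,-1]' --dp '[[0,0,-0.01],[0,0,-0.02],[0,0,-0.03],[0,0,-0.035],[0,0,-0.035],[0,0,-0.015],[-0.003,0.02,0],[-0.003,0.034,0],[-0.003,0.038,0],[0,0.038,0]]' --twist '[[0,0,0],[0,0,0.5],[0,0,0],[0,0,0],[0,0,0],[0,0,0],[0,0,0],[0,0,0],[0,0,0],[0,0,0]]'

```text
time_s: 13.75
ee_pos: [0.4942, -0.1298, 0.1497]
eef_rot: [-3.14, -0.004, 0.004]
force: [0.5, 0.1, -2.5]
opening: 0.0333
finger_force: 60.6
```

Call:
step_arm --gripper '[-1,-1,-1,-1,-1,-1,-1]' --dp '[[0,0.038,0],[0,0.038,0],[0,0.032,0],[0,0.02,0],[0,0,0],[0,0,0],[0,0,0]]' --twist '[[0,0,0],[0,0,0],[0,0,0],[0,0,0],[0,0,0],[0,0,0],[0,0,0]]'

```text
time_s: 14.45
ee_pos: [0.4954, -0.256, 0.1503]
eef_rot: [-3.14, -0.004, 0.002]
force: [-0.2, -0.4, -3.0]
opening: 0.0327
finger_force: 60.7
```

```bash
cat > mc.py <<'E'
from h import *
from m0 import mask
c=cap('wrist');save(c,'pics/w5.png');np.savez('w50.npz',**c)
P=cloud(c);s=ctrl.read_state();print(s['ee_pos'],s['eef_rot'],s['force'])
ok=c['z_map']>.05
near=ok&(P[...,0]>.45)&(P[...,0]<.75)&(P[...,1]>-.34)&(P[...,1]<-.15)
for k in('blue','brass','white','green','orange'):
    m=mask(c,k)&near;p=P[m]
    if len(p)<20: print(k,len(p));continue
    z=np.median(p[:,2]);r=cv2.minAreaRect(p[abs(p[:,2]-z)<.006][:,:2].astype(np.float32)*1000)
    print(k,len(p),p.mean(0).round(4),'z',z.round(4),np.round(r[0],1),np.round(r[1],1),round(r[2],1))
E
python3 mc.py
```

```text
[ 0.49561054 -0.25593301  0.15059776] [-3.14056863e+00 -5.00422236e-03  1.56548327e-03] [ 0.36407828 -0.49054442 -1.95161028]
blue 19131 [ 0.5091 -0.2566  0.1802] z 0.1802 [ 504.  -256.3] [33.5 79.5] 89.9
brass 676 [ 0.5928 -0.1753  0.0923] z 0.0921 [ 595.2 -173.2] [23.  12.1] 1.4
white 16705 [ 0.5867 -0.2493  0.1651] z 0.1799 [ 582.5 -256.2] [36.4 32.9] 0.0
green 132 [ 0.5572 -0.2513  0.1448] z 0.2252 [ 507.6 -275.3] [76.2  7.9] 86.4
orange 1403 [ 0.597  -0.1723  0.0911] z 0.0913 [ 595.8 -171.9] [29.5 21. ] 1.3
```

View pics/w5.png

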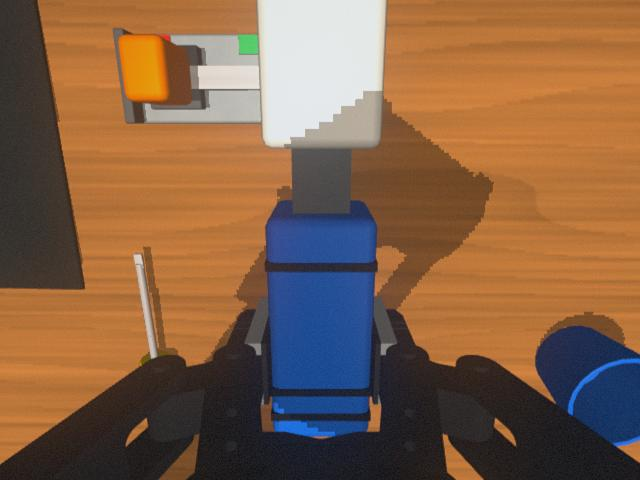

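The view shows the cartridge level: tail at about (320,320), head at (323,75), yaw about 0, and the selector fully open at (146,68). The measured origin (0.539, -0.256) fits the loading point apart from about 3 mm in y.

Call:
step_arm --gripper '[-1,-1,-1,-1,-1,-1,-1,-1]' --dp '[[0,0.0028,0.02],[0,0,0.03],[0,0,0.03],[0,0,0.02],[0,0,0.015],[0,0,0.01],[0,0,0.003],[0,0,0]]' --twist '[[0,0,0],[0,0,0],[0,0,0],[0,0,0],[0,0,0],[0,0,0],[0,0,0],[0,0,0]]'

```text
time_s: 15.3
ee_pos: [0.4962, -0.26, 0.0236]
eef_rot: [3.141, 0.004, 0.001]
force: [-0.2, 0.3, -3.3]
opening: 0.0331
finger_force: 60.8
```

Call:
step_arm --gripper '[-1,-1,-1,-1]' --dp '[[0,-0.0007,0.003],[0,0,0.002],[0,0,0.0007],[0,0,0]]' --twist '[[0,0,0],[0,0,0],[0,0,0],[0,0,0]]'

```text
time_s: 15.7
ee_pos: [0.496, -0.2594, 0.0178]
eef_rot: [3.141, 0.003, 0.0]
force: [0.0, 0.6, -2.7]
opening: 0.0333
finger_force: 60.7
```

Call:
step_arm --gripper '[-1,-1,-1,-1,-1,-1,-1]' --dp '[[0.005,0,0],[0.008,0,0],[0.008,0,0],[0.008,0,0],[0.006,0,0],[0.003,0,0],[0,0,0]]' --twist '[[0,0,0],[0,0,0],[0,0,0],[0,0,0],[0,0,0],[0,0,0],[0,0,0]]'

```text
time_s: 16.4
ee_pos: [0.5345, -0.2592, 0.0176]
eef_rot: [3.141, 0.004, 0.0]
force: [0.3, -0.4, -1.8]
opening: 0.0329
finger_force: 60.8
```

Call:
step_arm --gripper '[-1,-1,-1,-1,-1]' --dp '[[0.002,0,0],[0.002,0,0],[0.0015,0,0],[0.001,0,0],[0,0,0]]' --twist '[[0,0,0],[0,0,0],[0,0,0],[0,0,0],[0,0,0]]'

```text
time_s: 16.9
ee_pos: [0.5375, -0.2593, 0.0175]
eef_rot: [-3.141, -0.004, 0.011]
force: [-13.1, 0.0, 6.0]
opening: 0.0334
finger_force: 61.9
```

Call:
step_arm --gripper '[0.3,0.3,0.3,0.3,0.3,0.5,1,1,1,1]' --dp '[[0,0,0],[0,0,0],[0,0,0],[0,0,-0.02],[0,0,-0.04],[0,0,-0.045],[0,0,-0.045],[0,0,-0.04],[0,0,0],[0,0,0]]' --twist '[[0,0,0],[0,0,0],[0,0,0],[0,0,0],[0,0,0],[0,0,0],[0,0,0],[0,0,0],[0,0,0],[0,0,0]]'

```text
time_s: 17.9
ee_pos: [0.5413, -0.2596, 0.2095]
eef_rot: [3.14, 0.003, 0.005]
force: [-0.7, 0.3, 0.0]
opening: 0.0853
finger_force: 0.0
```

```bash
python3 mc.py
```

```text
[ 0.54035378 -0.25900524  0.20731461] [-3.14145110e+00 -3.34753365e-03 -7.19670899e-06] [ 0.01136172  0.15772493 -1.13592271]
blue 3351 [ 0.5488 -0.2598  0.0477] z 0.0474 [ 545.9 -259.6] [33.  78.7] 89.7
brass 487 [ 0.5956 -0.1741  0.0924] z 0.0921 [ 595.9 -170.6] [16.9 23.4] 88.8
white 8356 [ 0.6497 -0.2529  0.0557] z 0.0606 [ 675.1 -258.8] [70.1 38.8] 90.0
green 3172 [ 0.6162 -0.2582  0.0607] z 0.0538 [ 610.4 -258.9] [60.6 91. ] 89.7
orange 605 [ 0.5968 -0.1722  0.091 ] z 0.0912 [ 595.7 -171.7] [28.3 21. ] 0.1
```

View pics/w5.png

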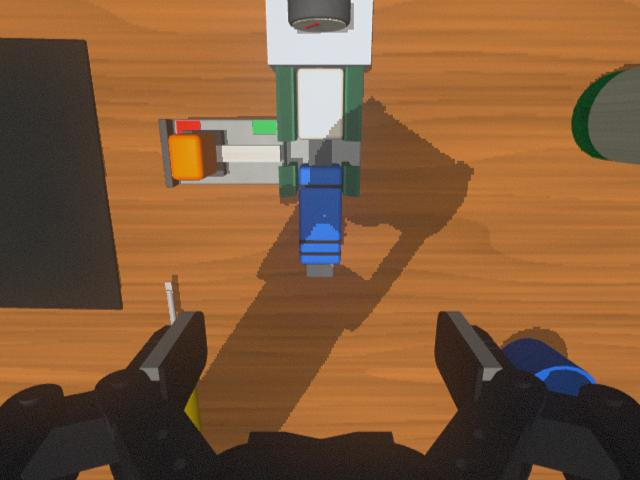

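The view shows the cartridge seated: the head is at (320,103) against the block at row 66, and the waist is at (319,152) in line with the tongue. Its origin is at x ≈ 0.581, within 1 mm of home. Next is locking.

Call:
step_arm --gripper '[1,1,1,1,1,1,1,1]' --dp '[[0.019,-0.029,0],[0.019,-0.029,0.01],[0.019,-0.03,0.02],[0,0,0.04],[0,0,0.04],[0,0,0.03],[0,0,0],[0,0,0]]' --twist '[[0,0,0],[0,0,0],[0,0,0],[0,0,0],[0,0,0],[0,0,0],[0,0,0],[0,0,0]]'

```text
time_s: 18.75
ee_pos: [0.596, -0.1706, 0.0659]
eef_rot: [-3.14, -0.003, 0.005]
force: [-0.1, 0.1, -0.0]
opening: 0.0854
finger_force: 0.0
```

Call:
step_arm --gripper '[-1,-1,-1,-1,-1,-1,-1]' --dp '[[0,0,0],[0,0,0],[0,0,0],[0,0,0],[0,0,0],[0,0,0],[0,0,0]]' --twist '[[0,0,0],[0,0,0],[0,0,0],[0,0,0],[0,0,0],[0,0,0],[0,0,0]]'

```text
time_s: 19.45
ee_pos: [0.5977, -0.1713, 0.0688]
eef_rot: [3.141, 0.003, 0.002]
force: [-1.9, -0.5, 6.9]
opening: 0.021
finger_force: 60.2
```

Call:
step_arm --gripper '[-1,-1,-1,-1,-1,-1,-1,-1,-1]' --dp '[[0,0.005,0],[0,0.007,0],[0,0.007,0],[0,0.007,0],[0,0.007,0],[0,0.007,0],[0,0.005,0],[0,0.003,0],[0,0,0]]' --twist '[[0,0,0],[0,0,0],[0,0,0],[0,0,0],[0,0,0],[0,0,0],[0,0,0],[0,0,0],[0,0,0]]'

```text
time_s: 20.35
ee_pos: [0.5979, -0.2195, 0.0688]
eef_rot: [3.141, 0.003, 0.002]
force: [-1.8, 0.1, 5.9]
opening: 0.0206
finger_force: 60.3
```

Call:
step_arm --gripper '[-1,-1,-1,-1,-1]' --dp '[[0,0.002,0],[0,0.002,0],[0,0.0015,0],[0,0.001,0],[0,0,0]]' --twist '[[0,0,0],[0,0,0],[0,0,0],[0,0,0],[0,0,0]]'

```text
time_s: 20.85
ee_pos: [0.5979, -0.2211, 0.0688]
eef_rot: [-3.133, -0.004, 0.0]
force: [-1.9, 15.4, 11.2]
opening: 0.0211
finger_force: 61.1
```

Call:
step_arm --gripper '[-1,0,0,0,0.2,1,1,1,1,1]' --dp '[[0,-0.005,0],[0,0,0],[0,0,0],[0,0,-0.015],[0,0,-0.04],[0,0,-0.045],[0,0,-0.04],[-0.03,0,0],[-0.03,0,0],[0,0,0]]' --twist '[[0,0,0],[0,0,0],[0,0,0],[0,0,0],[0,0,0],[0,0,0],[0,0,0],[0,0,0],[0,0,0],[0,0,0]]'

```text
time_s: 21.85
ee_pos: [0.5351, -0.2209, 0.2085]
eef_rot: [3.141, 0.0, -0.0]
force: [0.2, -0.2, -1.0]
opening: 0.0855
finger_force: 0.0
```

```bash
python3 mc.py; cp pics/w5.png pics/w6.png
```

```text
[ 0.53642064 -0.22099464  0.20850503] [3.14114133e+00 9.15767399e-04 1.61488908e-03] [ 0.50606966 -0.10269281  0.13208126]
blue 3432 [ 0.5493 -0.2595  0.0474] z 0.0474 [ 546.1 -259.5] [32.7 78.5] 89.6
brass 227 [ 0.6015 -0.2164  0.0921] z 0.092 [ 598.6 -217.6] [10.2 16.9] 89.6
white 7386 [ 0.6523 -0.2502  0.0542] z 0.0608 [ 671.6 -259.2] [31.9 69.9] 0.1
green 2984 [ 0.6211 -0.2638  0.0598] z 0.0537 [ 610.3 -258.9] [60.8 91. ] 90.0
orange 1042 [ 0.595  -0.2207  0.0916] z 0.0917 [ 596.2 -219.9] [20.3 27.6] 89.9
```

View pics/w6.png

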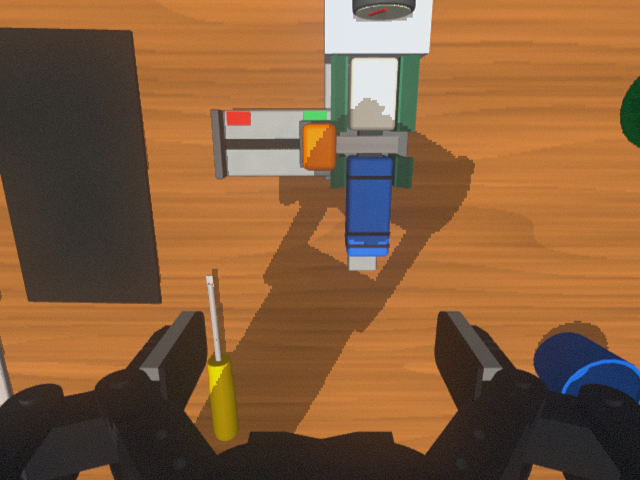

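The final view shows the selector at its locked end: grip at (318,146), tongue across the waist at (372,143), and the cartridge home. The arm felt 49.8 mm of travel to a firm 15 N stop, and the bystanders are untouched.

```bash
python3 -c "
from rig import ctrl
print(ctrl.finish_job())"
```

```text
the job is handed in; nothing more can be done
None
```

The job is handed in: the cartridge is home in the port with the selector slid to its locked stop, the arm is clear, and it took about 22 s of robot time; no verdict was returned.

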